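# Fit the adjustable wrench and tighten the mould press

### The arm

A 6-joint arm with a two-finger parallel gripper is mounted at the origin on a cart in front of the work surface, level with it; the furniture and walls round the work are solid. World frame = base frame: x ahead of the robot, y to its left, z up, the work surface at z = 0. Lengths are in mm, angles in rad, forces in N, time in s.
With the tool pointing down it reaches from about 275 to 1000 mm from the base axis. Payload 8.4 kg.
Tool frame: the origin (TCP) lies between the finger pads; the fingertips stand 8 mm ahead of it and the grasp point (between the pads) lies 11 mm behind it (tcp_to_tips is the distance from the TCP to the fingertips, in mm); z points along the fingers, y is the line along which they close (so a half turn about z gives the same grasp; the last joint's range is limited). The gripper opens to 85 mm and grips with 20 to 120 N. Pads are 22 mm wide; open, the fingers measure 114 mm over their backs; the gripper's body (76 mm by 85 mm) begins 54 mm behind the grasp point. The pads swing forward as they close: fully open they stand 13 mm farther back than shut.
Start: joints at [-1.268, 0.353, 1.633, -0, 1.155, -0.002], TCP at [187.563, -596.195, 239.281] pointing down, gripper open.
Joint ranges: [-2.63, 2.63], [-0.92, 2.1], [0.06, 2.66], [-1.3, 4.44], [0, 2.69], [-3.02, 3.02]. Speed limits (rad/s): [2.22, 2.22, 2.79, 3.14, 3.14, 3.14].

### API

Orientations are given as [roll, pitch, yaw] about the fixed x, y, z axes, in that order (R = Rz(yaw) Ry(pitch) Rx(roll)).
In Python, from rig import * gives the robot as it stands.
- The arm moves only by the tool step_arm, never from a script. Its argument "motion" is a list of rows, each an object with "claw": the finger opening in mm, from 0 to 85.4; "delta_pos": the shift along the tool's x, y, z in mm, a list of three; "turn": the turn about the tool's z in rad. In form: [{"claw": claw, "delta_pos": [dx, dy, dz], "turn": turn}, ...]. A call has 1 to 8 rows; each row shifts and turns the commanded pose from where the row before left it, along the tool's axes as they then stand; what a row does not reach is not made up. A row lasts 1/12 s, in which the tool goes at most 41.7 mm and 7.16 degrees, less where a joint would pass 70% of its speed; a pose out of reach is approached as far as the arm can. A call is refused whole if a number of a shift passes 41.7 or a number of a turn 0.125, either way. A call with a gripper value outside its range is refused whole. The fingers move at their own pace and stop on an object; "force" is the grip in N (left out, the last holds). Time passes only in rows, so rows that do not move let the fingers close. It gives the time, the measured TCP pose, the force, the opening and the grip force at its end, in the units of the state.
- sense(): the state, without advancing time (a new reading comes with each control period).
- grab_frame(name): name is "scene" or "top"; returns a dict with "img" (400x640x3 uint8, red, green, blue), "vertical_fov" (degrees; the focal length in pixels is half the picture's height over the tangent of half this angle, whatever the lens; pixels are square), "cx", "cy" (the principal point, pixels), "R" (3x3) and "t" (3): a world point X has camera coordinates R X + t. Camera axes: x right, y down, z forward; pixel columns grow to the right and rows downward; lengths in mm; the calibration is good to about 2 mm. A picture is of the moment at which its call begins. There is no depth.
- sign_off(): hands the job in; it is judged then, once.
The state is a dict: "clock": time; "qpos": joint angles; "qvel": joint speeds; "joint_efforts": joint torques, N m; "eef_pos": TCP position; "tcp_rot": TCP orientation; "contact_force": force on the tool from outside, world axes, zero at the start; "wrist_torque": the same for the moment, N m; "opening": opening from 0.0 (shut) to 1.0 (fully open); "grasp_force": force on a finger pad.
Only numpy, scipy, OpenCV 4.12 (cv2) and the standard library are available. Lean on these libraries where they do the work, as an engineer would, in place of code of your own. Each camera call takes 0.05 s, during which the arm holds its last target. There are 200 camera calls.

### The job

The adjustable wrench lies on the nut of the soap-mould press with its jaws too wide. Leave it there and roll its worm with light strokes of the fingertips until the jaws just close on the nut, without play but without forcing them; then, with the wrench, tighten the nut an eighth of a turn (clockwise seen from above), pushing the handle gently, and leave the wrench sitting on the nut. Neither turn the nut with loose jaws nor touch it with the fingers, and leave the things around it alone.

Things in the scene. Friction and masses are not known exactly. Their poses are not given: they have to be found in the camera images.
- wrench: Steel adjustable wrench, 210 mm long, 16 mm thick, lying flat on the press plate with its jaws round the nut. Origin: on its underside, midway between the jaws when they fit the nut, so about on the nut's axis. Its x axis points out of the mouth (away from the handle), y towards the movable jaw, z up.
- worm_top (a point): Topmost point of the worm: dark knurled roller, 18 mm across and long, 40 mm behind the nut's axis, turning about the wrench's y axis; stands 3 mm above the flat of the head. Rolling its top towards the nut (wrench +x) closes the jaw, away opens it. Rolls at a steady 3.5 to 4.7 N of drag; 6 to 9 N of press (friction 0.8 to 1.1) drives it, 14 N is too much. Axes as the wrench's.
- handle (a point): Middle of the handle's grip part, half-way up, 150 mm from the nut's axis. The handle is a bar 24 mm wide and 12 mm thick, underside 58 mm above the worktop, here beyond the edge of the press plate; it runs straight out from the nut's axis, from 66 to 194 mm. Axes as the wrench's: the handle points along -x turned 15 degrees towards +y.
- fixed_face (a point): Middle of the gripping face of the fixed jaw. Axes as the wrench's.
- jaw_face (a point): Middle of the movable jaw's gripping face; its y distance from fixed_face in the wrench's frame is the jaw opening, 28.6 to 30.5 mm at the start. The worm moves it 0.08 mm for each mm rolled (0.7 mm a radian). Once it bears on the nut, the drag at the moving fingertip climbs past 5 N within 3 mm of stroke: stop there; from 6 N the jaws are being forced. Axes as the wrench's.
- nut_axis (a point): Centre of the steel hexagon nut, 27 mm across flats, 18 mm high, on a vertical stud that stands 7 mm above it. Two flats face along its y axis.
- nut (a joint): Turn of the nut from where it starts, rad; positive is clockwise from above (tightening). It turns stiffly, with a steady 0.45 N m (about 3 N at the handle point; never push with 14 N), and stays where it is left.
- press: Slab-mould press in which the nut stands: a stack 150 mm square with an aluminium plate on top, 56 mm above the worktop, on rubber feet that give 1 mm for 14 N. It stays in place. Origin: centre of the underside.
- tin_a: Round salve tin, 59 mm wide, 22 mm high, a bystander. Origin: centre of the underside.
- jar: Cream jar, 68 mm wide, 72 mm high, a bystander. Origin: centre of the underside.
- worm: The worm (see worm_top), 18 mm across and 18 mm long. Origin: its centre; its y axis is its axle, x and z turn with it.
- jaw: The movable jaw (see jaw_face), a steel finger 33 mm long and 16 mm thick that slides along the wrench's y axis. Origin: at the wrench's origin when the jaws stand 29.5 mm wide. Axes as the wrench's.

How it is judged:
By the outcome, as a careful person would: the job done as asked, in the order asked, and still so for the second after the job is handed in, with the robot touching nothing.
It also fails if it takes over 72 s, if anything falls off the work surface, if the arm or the gripper's body presses on something with over 40 N, if the wrist force passes 120 N, or if a joint passes its speed limit or range.

## Working session

There is one attempt and no reset: what is moved stays moved. The work goes in short steps, Python scripts to look and compute and a tool call to move; the robot and the scene stay as the last step left them, time stands still between calls to the robot, and variables do not carry over. Pictures are saved under pics/ and viewed, at most 10 in all, crops included, and the job is handed in when it is done.

Besides the shell and the picture viewer there is one more tool, called after "Request:" as name(argument=value, ...) on one line, values as JSON. step_arm: Moves the arm, as the interface text tells. Its arguments: {"type":"object","properties":{"motion":{"type":"array","items":{"type":"object","properties":{"claw":{"type":"number"},"delta_pos":{"type":"array","items":{"type":"number"}},"turn":{"type":"number"}}}},"force":{"type":"number"}},"required":["motion"]}

```bash
mkdir -p pics; ls; python3 - <<'E'
from rig import *
import cv2,numpy as np
s=sense();print({k:np.round(v,3) for k,v in s.items()})
for n in("scene","top"):
    f=grab_frame(n);cv2.imwrite(f"pics/{n}0.png",f["img"][...,::-1]);print(n,f["vertical_fov"],f["cx"],f["cy"],np.round(f["R"],3),f["t"])
E
```

```text
pics
{'clock': np.float64(0.0), 'qpos': array([-1.268,  0.354,  1.634,  0.   ,  1.155, -0.002]), 'qvel': array([ 0.002, -0.   , -0.002,  0.001,  0.002, -0.001]), 'joint_efforts': array([ 1.0000e-03, -6.0525e+01, -3.4206e+01,  0.0000e+00,  1.0000e-02,
       -0.0000e+00]), 'eef_pos': array([ 187.432, -595.75 ,  238.586]), 'tcp_rot': array([-3.14 , -0.   ,  0.305]), 'contact_force': array([ 0.075, -0.138,  0.209]), 'wrist_torque': array([ 0.029, -0.035,  0.013]), 'grasp_force': np.float64(0.0), 'opening': np.float64(1.0)}
scene 44.36493681165623 326.5022069665253 197.79511784633482 [[-0.875 -0.485 -0.009]
 [-0.297  0.551 -0.78 ]
 [ 0.383 -0.68  -0.626]] [ 449.87274182  268.80322    1023.00777731]
top 46.84972806914986 311.47077809250976 201.34666490795797 [[-0.007 -1.    -0.028]
 [-0.991  0.01  -0.134]
 [ 0.135  0.027 -0.991]] [-85.1166219  600.38171837 930.26154851]
```

View pics/top0.png

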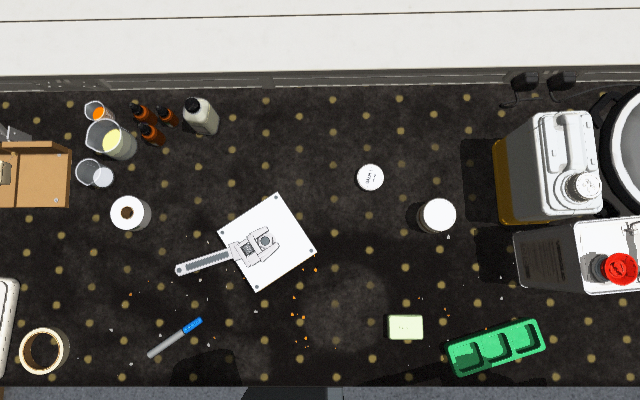

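View pics/scene0.png

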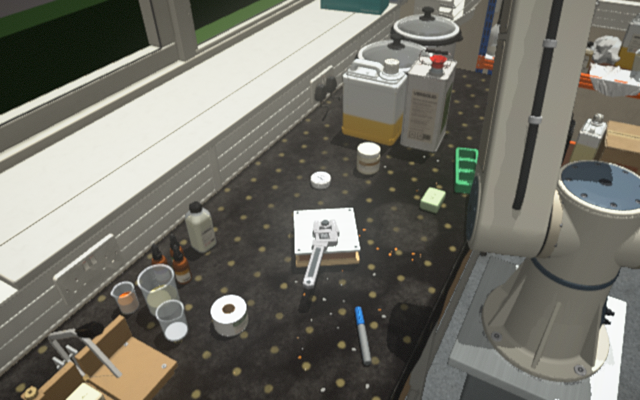

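The top view shows the press with the nut at about (265,241), the worm near (247,249) and the handle end near (180,269). I'll enlarge this area in both views.

```bash
python3 - <<'E'
import cv2
a=cv2.imread("pics/top0.png")[195:295,170:300];cv2.imwrite("pics/c1.png",cv2.resize(a,None,fx=6,fy=6,interpolation=cv2.INTER_CUBIC))
a=cv2.imread("pics/scene0.png")[205:290,285:365];cv2.imwrite("pics/c2.png",cv2.resize(a,None,fx=7,fy=7,interpolation=cv2.INTER_CUBIC))
E
```

```text
(no output)
```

View pics/c1.png

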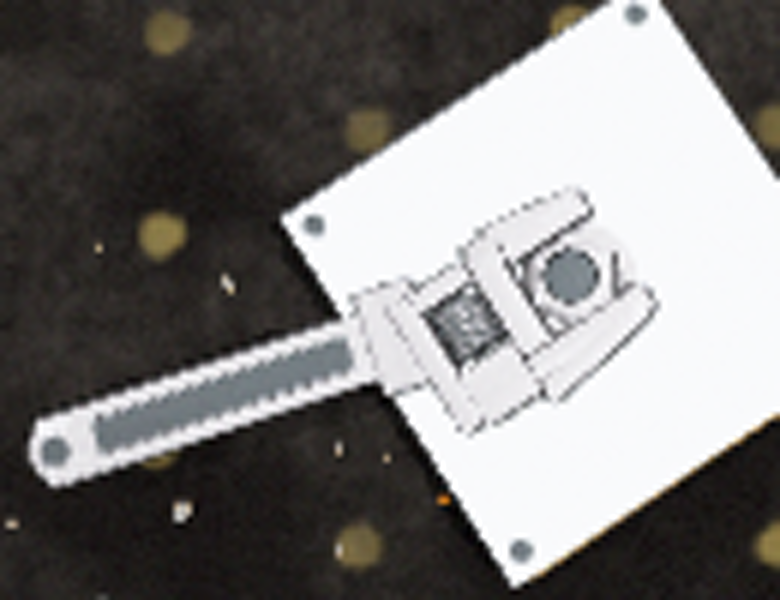

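View pics/c2.png

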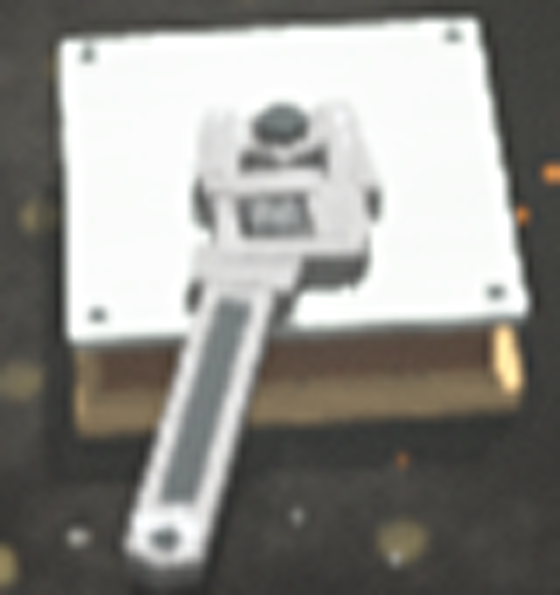

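```bash
cat > h.py <<'E'
import numpy as np,cv2
from rig import *
def ray(f,px,z):
    fl=200/np.tan(np.radians(f["vertical_fov"]/2))
    R=np.array(f["R"]);t=np.array(f["t"]);c=-R.T@t
    d=R.T@np.array([(px[0]-f["cx"])/fl,(px[1]-f["cy"])/fl,1])
    return c+d*(z-c[2])/d[2]
def proj(f,X):
    fl=200/np.tan(np.radians(f["vertical_fov"]/2))
    p=np.array(f["R"])@X+f["t"];return p[:2]/p[2]*fl+[f["cx"],f["cy"]]
E
python3 - <<'E'
from h import *
f=grab_frame("top");g=grab_frame("scene")
P={}
for n,a,b,z in[("stud",(571,276),(281,123),81),("worm",(467,327),(275,215),75),("hole",(54,452),(166,539),70),("cornA",(283,215),(68,338),56),("cornB",(515,587),(527,313),56)]:
    A=ray(f,(np.array(a)+.5)/6-.5+[170,195],z);B=ray(g,(np.array(b)+.5)/7-.5+[285,205],z);P[n]=(A+B)/2
    print(n,A.round(1),B.round(1))
for n in("worm","hole"):
    d=P["stud"]-P[n];print(n,np.hypot(*d[:2]),np.degrees(np.arctan2(d[1],d[0])))
d=P["cornA"]-P["cornB"];print(np.hypot(*d[:2]),np.degrees(np.arctan2(d[1],d[0])))
E
```

```text
stud [516.1   2.3  81. ] [513.6   8.6  81. ]
worm [499.7  37.8  75. ] [496.3  43.7  75. ]
hole [459.2 177.   70. ] [458.4 178.8  70. ]
cornA [539.  104.8  56. ] [537.2 109.3  56. ]
cornB [413.2  23.7  56. ] [410.9  27.7  56. ]
worm 39.07821798226767 -64.52764220611982
hole 181.31529815201486 -72.00760952358428
150.0833640469816 32.835211348206585
```

Request:
step_arm(motion=[{"claw": 0, "delta_pos": [24, -26, 0], "turn": 0}, {"claw": 0, "delta_pos": [28, -29, 0], "turn": 0}, {"claw": 0, "delta_pos": [28, -29, 0], "turn": 0}, {"claw": 0, "delta_pos": [28, -29, 0], "turn": 0}, {"claw": 0, "delta_pos": [28, -29, 0], "turn": 0}, {"claw": 0, "delta_pos": [28, -29, 0], "turn": 0}, {"claw": 0, "delta_pos": [28, -29, 0], "turn": 0}, {"claw": 0, "delta_pos": [28, -29, 0], "turn": 0}], force=20)

```text
clock: 0.87
eef_pos: [329.0, -309.9, 239.3]
tcp_rot: [3.141, -0.0, 0.304]
contact_force: [1.3, -0.5, 0.4]
opening: 0.001
grasp_force: 0.0
```

Request:
step_arm(motion=[{"claw": 0, "delta_pos": [28, -29, 0], "turn": 0}, {"claw": 0, "delta_pos": [28, -29, 0], "turn": 0}, {"claw": 0, "delta_pos": [28, -29, 0], "turn": 0}, {"claw": 0, "delta_pos": [28, -29, 0], "turn": 0}, {"claw": 0, "delta_pos": [28, -29, 0], "turn": 0}, {"claw": 0, "delta_pos": [28, -29, 0], "turn": 0}, {"claw": 0, "delta_pos": [28, -29, 0], "turn": 0}, {"claw": 0, "delta_pos": [28, -29, 0], "turn": 0}])

```text
clock: 1.53
eef_pos: [473.2, -21.1, 239.4]
tcp_rot: [3.141, -0.0, 0.305]
contact_force: [-0.0, -0.5, 0.4]
opening: -0.001
grasp_force: 0.0
```

Request:
step_arm(motion=[{"claw": 0, "delta_pos": [28, -32, 0], "turn": 0}, {"claw": 0, "delta_pos": [15, -21, 0], "turn": 0}, {"claw": 0, "delta_pos": [0, 0, 20], "turn": -0.123}, {"claw": 0, "delta_pos": [0, 0, 20], "turn": -0.123}, {"claw": 0, "delta_pos": [0, 0, 20], "turn": -0.123}, {"claw": 0, "delta_pos": [0, 0, 20], "turn": -0.123}, {"claw": 0, "delta_pos": [0, 0, 0], "turn": -0.123}, {"claw": 0, "delta_pos": [0, 0, 0], "turn": -0.123}])

```text
clock: 2.2
eef_pos: [496.4, 39.5, 157.8]
tcp_rot: [-3.139, 0.002, 1.049]
contact_force: [-0.4, 0.4, 0.2]
opening: 0.002
grasp_force: 0.0
```

Request:
step_arm(motion=[{"claw": 0, "delta_pos": [0, 0, 0], "turn": -0.123}, {"claw": 0, "delta_pos": [0, 0, 0], "turn": -0.123}, {"claw": 0, "delta_pos": [0, 0, 0], "turn": -0.123}, {"claw": 0, "delta_pos": [0, 0, 0], "turn": -0.123}, {"claw": 0, "delta_pos": [0, 0, 0], "turn": -0.123}, {"claw": 0, "delta_pos": [0, 0, 0], "turn": -0.123}, {"claw": 0, "delta_pos": [0, 0, 0], "turn": -0.123}, {"claw": 0, "delta_pos": [0, 0, 0], "turn": -0.123}])

```text
clock: 2.87
eef_pos: [497.4, 39.5, 159.2]
tcp_rot: [-3.141, -0.0, 2.033]
contact_force: [-0.5, -0.2, 0.7]
opening: -0.003
grasp_force: 0.0
```

Request:
step_arm(motion=[{"claw": 0, "delta_pos": [0, 0, 0], "turn": -0.12}, {"claw": 0, "delta_pos": [0, 0, 0], "turn": 0}, {"claw": 0, "delta_pos": [0, 0, 0], "turn": 0}])

```text
clock: 3.12
eef_pos: [497.5, 39.5, 159.2]
tcp_rot: [-3.141, -0.0, 2.143]
contact_force: [-0.2, 0.0, -0.0]
opening: -0.003
grasp_force: 0.0
```

Request:
step_arm(motion=[{"claw": 0, "delta_pos": [5, 0, 20], "turn": 0}, {"claw": 0, "delta_pos": [5, 0, 20], "turn": 0}, {"claw": 0, "delta_pos": [0, 0, 19], "turn": 0}, {"claw": 0, "delta_pos": [0, 0, 0], "turn": 0}, {"claw": 0, "delta_pos": [0, 0, 0], "turn": 0}])

```text
clock: 3.53
eef_pos: [491.4, 47.8, 99.8]
tcp_rot: [-3.14, -0.001, 2.144]
contact_force: [-0.1, -0.1, 0.3]
opening: -0.001
grasp_force: 0.0
```

```bash
python3 - <<'E'
from h import *
import rig;print([n for n in dir(rig) if n[0]!='_'],getattr(rig,'tcp_to_tips',None))
s=sense();print(s["eef_pos"],s["contact_force"])
out=[]
for n in("scene","top"):
    f=grab_frame(n);p=proj(f,s["eef_pos"]+[0,0,-8]);print(n,p)
    o=np.array([285,195]) if n=="scene" else np.array([215,190])
    a=f["img"][o[1]:o[1]+80,o[0]:o[0]+80,::-1]
    b=cv2.resize(a,None,fx=5,fy=5,interpolation=cv2.INTER_CUBIC);cv2.imwrite(f"pics/{n}1.png",f["img"][...,::-1])
    out.append(b)
cv2.imwrite("pics/c3.png",np.hstack(out))
E
```

```text
['MotionError', 'grab_frame', 'sense', 'sign_off', 'tcp_to_tips'] 8.0
[491.43826876  47.81687794  99.83840415] [-0.09406896 -0.0983888   0.27393678]
scene [324.76019308 231.67908676]
top [240.84762693 253.06186123]
```

View pics/c3.png

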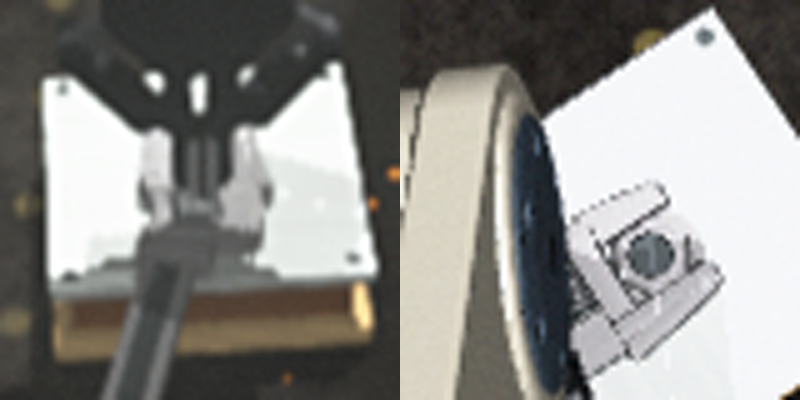

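The tip's lower near edge shows at about (200,197) in the left half of the picture, which is scene pixel (325,234); the worm lies just behind it. I'll use it to check the camera offset.

```bash
python3 - <<'E'
from h import *
e=np.array([491.44,47.82,91.84]);u=np.array([-.541,.841,0])
g=grab_frame("scene");f=grab_frame("top")
for k in(-11,0,11):print(k,proj(g,e+k*u))
v=np.array([-.841,-.541,0])
print(proj(g,e+11*u+7*v),proj(g,e+11*u-7*v))
off=np.array([325,234.4])-proj(g,e+11*u);print("off",off)
for n,b,z in[("stud",(281,123),81),("worm",(275,215),75),("hole",(166,539),70)]:
    print(n,ray(g,(np.array(b)+.5)/7-.5+[285,205]-off,z).round(1))
a=cv2.imread("pics/scene1.png")[215:245,305:345]
cv2.imwrite("pics/c4.png",cv2.resize(a,None,fx=16,fy=16,interpolation=cv2.INTER_CUBIC))
E
```

```text
-11 [324.45808737 228.44207304]
0 [324.75885872 231.67914364]
11 [325.06426104 234.96605537]
[328.1430926  234.80725686] [321.9836555  235.12494537]
off [-0.06426104 -0.56605537]
stud [512.4  10.3  81. ]
worm [495.3  45.3  75. ]
hole [457.5 180.1  70. ]
```

View pics/c4.png

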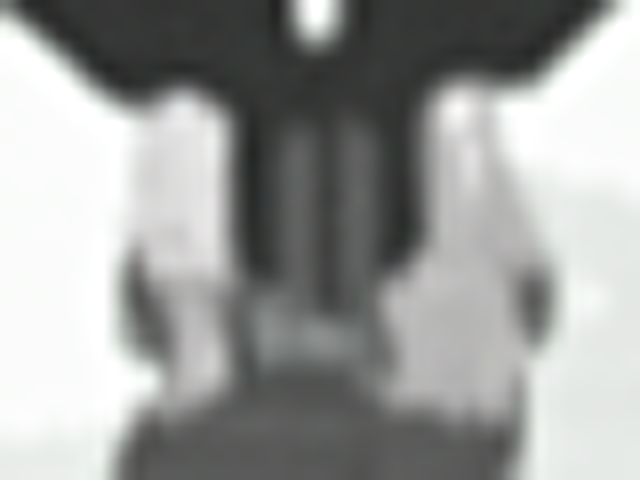

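The tips are laterally in line with the worm and a few mm behind its centre. Next I descend onto it.

Request:
step_arm(motion=[{"claw": 0, "delta_pos": [0, 0, 7], "turn": 0}, {"claw": 0, "delta_pos": [0, 0, 5], "turn": 0}, {"claw": 0, "delta_pos": [0, 0, 2.5], "turn": 0}, {"claw": 0, "delta_pos": [0, 0, 0.5], "turn": 0}, {"claw": 0, "delta_pos": [0, 0, 0], "turn": 0}])

```text
clock: 4.15
eef_pos: [491.8, 47.8, 84.9]
tcp_rot: [-3.141, -0.0, 2.147]
contact_force: [-0.2, -0.3, -0.4]
opening: -0.001
grasp_force: 0.0
```

Request:
step_arm(motion=[{"claw": 0, "delta_pos": [0, 0, 0.5], "turn": 0}, {"claw": 0, "delta_pos": [0, 0, 0.2], "turn": 0}, {"claw": 0, "delta_pos": [0, 0, 0], "turn": 0}])

```text
clock: 4.4
eef_pos: [492.2, 47.9, 84.6]
tcp_rot: [3.141, 0.0, 2.147]
contact_force: [-0.3, -0.4, 0.7]
opening: 0.004
grasp_force: 0.0
```

Request:
step_arm(motion=[{"claw": 0, "delta_pos": [0, 0, 0.4], "turn": 0}, {"claw": 0, "delta_pos": [0, 0, 0], "turn": 0}])

```text
clock: 4.57
eef_pos: [492.1, 47.9, 84.2]
tcp_rot: [3.142, 0.0, 2.147]
contact_force: [-0.6, -0.1, 0.0]
opening: 0.003
grasp_force: 0.0
```

Request:
step_arm(motion=[{"claw": 0, "delta_pos": [0, 0, 0.3], "turn": 0}, {"claw": 0, "delta_pos": [0, 0, 0], "turn": 0}])

```text
clock: 4.73
eef_pos: [492.1, 47.9, 83.9]
tcp_rot: [3.142, 0.0, 2.147]
contact_force: [-0.9, -0.8, 0.8]
opening: -0.002
grasp_force: 0.0
```

Request:
step_arm(motion=[{"claw": 0, "delta_pos": [0, 0, 0.3], "turn": 0}, {"claw": 0, "delta_pos": [0, 0, 0], "turn": 0}])

```text
clock: 4.9
eef_pos: [492.1, 47.9, 83.5]
tcp_rot: [-3.142, -0.0, 2.147]
contact_force: [0.0, -0.1, 0.0]
opening: -0.002
grasp_force: 0.0
```

Request:
step_arm(motion=[{"claw": 0, "delta_pos": [0, 0, 0.4], "turn": 0}, {"claw": 0, "delta_pos": [0, 0, 0], "turn": 0}])

```text
clock: 5.07
eef_pos: [492.0, 47.9, 83.1]
tcp_rot: [-3.142, -0.0, 2.147]
contact_force: [-0.7, 0.6, 0.3]
opening: -0.002
grasp_force: 0.0
```

Request:
step_arm(motion=[{"claw": 0, "delta_pos": [0, 0, 0.3], "turn": 0}, {"claw": 0, "delta_pos": [0, 0, 0], "turn": 0}])

```text
clock: 5.23
eef_pos: [492.0, 47.9, 82.8]
tcp_rot: [-3.142, -0.0, 2.147]
contact_force: [-0.4, 0.5, 0.8]
opening: 0.001
grasp_force: 0.0
```

Request:
step_arm(motion=[{"claw": 0, "delta_pos": [0, 0, 0.3], "turn": 0}, {"claw": 0, "delta_pos": [0, 0, 0], "turn": 0}])

```text
clock: 5.4
eef_pos: [492.1, 47.9, 82.5]
tcp_rot: [-3.142, -0.0, 2.147]
contact_force: [0.2, -0.7, 0.6]
opening: 0.005
grasp_force: 0.0
```

Request:
step_arm(motion=[{"claw": 0, "delta_pos": [0, 0, 0.2], "turn": 0}, {"claw": 0, "delta_pos": [0, 0, 0], "turn": 0}])

```text
clock: 5.57
eef_pos: [492.1, 47.9, 82.4]
tcp_rot: [3.142, -0.0, 2.147]
contact_force: [-0.5, -0.5, -0.8]
opening: -0.001
grasp_force: 0.0
```

Request:
step_arm(motion=[{"claw": 0, "delta_pos": [0, 0, 0.3], "turn": 0}, {"claw": 0, "delta_pos": [0, 0, 0], "turn": 0}])

```text
clock: 5.73
eef_pos: [492.0, 47.9, 82.1]
tcp_rot: [-3.142, -0.0, 2.147]
contact_force: [-0.0, 0.2, -0.0]
opening: -0.003
grasp_force: 0.0
```

Request:
step_arm(motion=[{"claw": 0, "delta_pos": [0, 0, 0.3], "turn": 0}, {"claw": 0, "delta_pos": [0, 0, 0], "turn": 0}])

```text
clock: 5.9
eef_pos: [492.1, 47.9, 81.8]
tcp_rot: [3.142, 0.0, 2.147]
contact_force: [-0.2, 0.1, 0.5]
opening: -0.002
grasp_force: 0.3
```

```bash
python3 - <<'E'
from h import *
s=sense();print(s["eef_pos"],s["contact_force"])
f=grab_frame("scene");a=f["img"][205:265,295:355,::-1]
cv2.imwrite("pics/c5.png",cv2.resize(a,None,fx=10,fy=10,interpolation=cv2.INTER_CUBIC))
E
```

```text
[492.08936467  47.85615967  81.77991616] [-0.21709776  0.12596371  0.49763279]
```

View pics/c5.png

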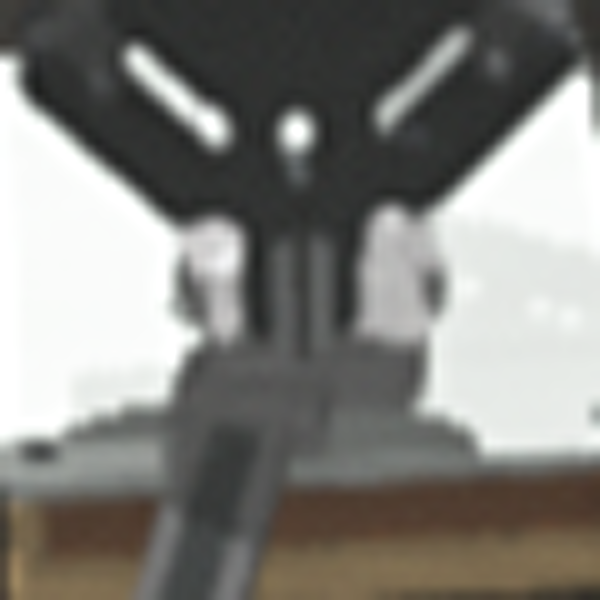

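The closed tips cover the worm, with their lower edge at about (325,240) in the scene and no contact yet. I'll keep descending in small steps.

Request:
step_arm(motion=[{"claw": 0, "delta_pos": [0, 0, 0.3], "turn": 0}, {"claw": 0, "delta_pos": [0, 0, 0], "turn": 0}])

```text
clock: 6.12
eef_pos: [492.2, 47.9, 81.6]
tcp_rot: [3.141, 0.0, 2.147]
contact_force: [-1.4, -0.3, 1.7]
opening: 0.004
grasp_force: 0.9
```

Request:
step_arm(motion=[{"claw": 0, "delta_pos": [0, 0, 0.3], "turn": 0}, {"claw": 0, "delta_pos": [0, 0, 0], "turn": 0}])

```text
clock: 6.28
eef_pos: [492.2, 47.9, 81.3]
tcp_rot: [3.141, 0.0, 2.147]
contact_force: [-0.9, 0.6, 3.5]
opening: 0.001
grasp_force: 1.6
```

Request:
step_arm(motion=[{"claw": 0, "delta_pos": [-0.5, 0, 0], "turn": 0}, {"claw": 0, "delta_pos": [-0.5, 0, 0], "turn": 0}, {"claw": 0, "delta_pos": [0, 0, 0], "turn": 0}])

```text
clock: 6.53
eef_pos: [492.3, 47.4, 81.2]
tcp_rot: [-3.141, -0.001, 2.146]
contact_force: [-2.2, 3.5, 4.6]
opening: -0.003
grasp_force: 3.1
```

Request:
step_arm(motion=[{"claw": 0, "delta_pos": [-0.5, 0, 0], "turn": 0}, {"claw": 0, "delta_pos": [-0.5, 0, 0], "turn": 0}, {"claw": 0, "delta_pos": [0, 0, 0], "turn": 0}])

```text
clock: 6.78
eef_pos: [492.8, 46.6, 81.2]
tcp_rot: [-3.141, -0.001, 2.146]
contact_force: [-2.0, 5.3, 4.6]
opening: 0.002
grasp_force: 3.4
```

Drag is too large for this press, so I may be on the worm's back slope or the flat. I'll lift, go 6 mm forward and touch again.

Request:
step_arm(motion=[{"claw": 0, "delta_pos": [0, 0, -4], "turn": 0}, {"claw": 0, "delta_pos": [-6, 0, 0], "turn": 0}, {"claw": 0, "delta_pos": [0, 0, 1.2], "turn": 0}, {"claw": 0, "delta_pos": [0, 0, 0], "turn": 0}])

```text
clock: 7.12
eef_pos: [496.8, 40.7, 83.8]
tcp_rot: [3.141, 0.0, 2.146]
contact_force: [-0.6, -0.3, 0.9]
opening: -0.001
grasp_force: 0.0
```

Request:
step_arm(motion=[{"claw": 0, "delta_pos": [0, 0, 0.4], "turn": 0}, {"claw": 0, "delta_pos": [0, 0, 0], "turn": 0}])

```text
clock: 7.28
eef_pos: [496.3, 41.0, 83.3]
tcp_rot: [-3.141, -0.0, 2.147]
contact_force: [0.2, -0.9, -1.1]
opening: -0.002
grasp_force: 0.0
```

Request:
step_arm(motion=[{"claw": 0, "delta_pos": [0, 0, 0.3], "turn": 0}, {"claw": 0, "delta_pos": [0, 0, 0], "turn": 0}])

```text
clock: 7.45
eef_pos: [496.3, 41.1, 83.2]
tcp_rot: [-3.141, -0.0, 2.147]
contact_force: [-0.7, -0.4, 0.3]
opening: -0.003
grasp_force: 0.0
```

Request:
step_arm(motion=[{"claw": 0, "delta_pos": [0, 0, 0.3], "turn": 0}, {"claw": 0, "delta_pos": [0, 0, 0], "turn": 0}])

```text
clock: 7.62
eef_pos: [496.4, 41.2, 82.9]
tcp_rot: [-3.142, -0.0, 2.147]
contact_force: [-0.0, -0.6, 0.7]
opening: 0.0
grasp_force: 0.0
```

Request:
step_arm(motion=[{"claw": 0, "delta_pos": [0, 0, 0.4], "turn": 0}, {"claw": 0, "delta_pos": [0, 0, 0], "turn": 0}])

```text
clock: 7.78
eef_pos: [496.4, 41.2, 82.6]
tcp_rot: [3.142, 0.0, 2.147]
contact_force: [-0.1, 0.7, 1.7]
opening: -0.001
grasp_force: 0.8
```

Request:
step_arm(motion=[{"claw": 0, "delta_pos": [0, 0, 0.4], "turn": 0}, {"claw": 0, "delta_pos": [0, 0, 0], "turn": 0}])

```text
clock: 7.95
eef_pos: [496.5, 41.2, 82.4]
tcp_rot: [3.141, 0.0, 2.147]
contact_force: [-0.7, -0.1, 3.9]
opening: 0.006
grasp_force: 2.0
```

Request:
step_arm(motion=[{"claw": 0, "delta_pos": [0, 0, 0.4], "turn": 0}, {"claw": 0, "delta_pos": [0, 0, 0], "turn": 0}])

```text
clock: 8.12
eef_pos: [496.5, 41.2, 82.0]
tcp_rot: [3.141, 0.0, 2.147]
contact_force: [-1.6, 0.0, 6.5]
opening: 0.001
grasp_force: 3.3
```

Request:
step_arm(motion=[{"claw": 0, "delta_pos": [0, 0, 0.4], "turn": 0}, {"claw": 0, "delta_pos": [0, 0, 0], "turn": 0}])

```text
clock: 8.28
eef_pos: [496.6, 41.2, 81.8]
tcp_rot: [3.141, 0.0, 2.147]
contact_force: [-2.1, -0.0, 9.5]
opening: 0.002
grasp_force: 4.5
```

Contact is now 0.9 mm higher, so this is the worm's top; the tip centre is about 7 mm behind it and the worm is near (500,36), which agrees with the top camera. I'll ease the press and stroke.

Request:
step_arm(motion=[{"claw": 0, "delta_pos": [0, 0, -0.3], "turn": 0}, {"claw": 0, "delta_pos": [-0.5, 0, 0], "turn": 0}, {"claw": 0, "delta_pos": [-0.7, 0, 0], "turn": 0}, {"claw": 0, "delta_pos": [-0.8, 0, 0], "turn": 0}])

```text
clock: 8.62
eef_pos: [497.2, 40.0, 82.0]
tcp_rot: [-3.142, -0.001, 2.146]
contact_force: [-3.3, 4.9, 7.5]
opening: 0.001
grasp_force: 3.8
```

Request:
step_arm(motion=[{"claw": 0, "delta_pos": [-0.8, 0, 0], "turn": 0}, {"claw": 0, "delta_pos": [-0.8, 0, 0], "turn": 0}, {"claw": 0, "delta_pos": [-0.8, 0, 0], "turn": 0}])

```text
clock: 8.87
eef_pos: [498.6, 38.0, 82.0]
tcp_rot: [3.142, -0.001, 2.146]
contact_force: [-3.2, 4.4, 7.6]
opening: 0.001
grasp_force: 3.8
```

Drag reads 5.4–5.9 N, higher than free rolling should give. I'll check from the pictures whether the wrench slid or the jaw moved.

```bash
python3 - <<'E'
from h import *
for _ in range(3):
    s=sense();print(s["eef_pos"].round(2),s["contact_force"].round(2))
f=grab_frame("top")["img"][...,::-1];g=grab_frame("scene")["img"][...,::-1]
cv2.imwrite("pics/top2.png",f);cv2.imwrite("pics/scene2.png",g)
print(sense()["contact_force"].round(2))
def sh(a,b,x,y,w,h):
    a,b=[cv2.cvtColor(np.ascontiguousarray(i[y:y+h,x:x+w]),cv2.COLOR_BGR2GRAY).astype(np.float32) for i in(a,b)]
    t=b[4:-4,4:-4];r=cv2.resize(a,None,fx=1,fy=1)
    W=np.float32([[1,0,4],[0,1,4]])
    c,W=cv2.findTransformECC(t,a,W,cv2.MOTION_TRANSLATION,(3,100,1e-5));return (4-W[:,2]).round(2),round(c,3)
t0=cv2.imread("pics/top0.png");t1=cv2.imread("pics/top1.png");s0=cv2.imread("pics/scene0.png")
try:
  print("handle scene",sh(s0,g,295,258,36,36)); 
  print("handle top",sh(t0,f,171,255,40,26),sh(t0,t1,171,255,40,26))
except Exception as e: print(e)
a=[cv2.resize(i[215:275,235:295],None,fx=6,fy=6,interpolation=cv2.INTER_CUBIC) for i in(t1,f)]
cv2.imwrite("pics/c6.png",np.hstack(a))
E
```

```text
[498.57  37.98  81.95] [-3.15  4.4   7.62]
[498.57  37.98  81.95] [-3.15  4.4   7.62]
[498.57  37.98  81.95] [-3.15  4.4   7.62]
[-3.01  3.81  8.56]
handle scene (array([0.12, 0.52], dtype=float32), 0.89)
handle top (array([-1.02, -2.93], dtype=float32), 0.705) (array([-1.22, -2.21], dtype=float32), 0.607)
```

View pics/c6.png

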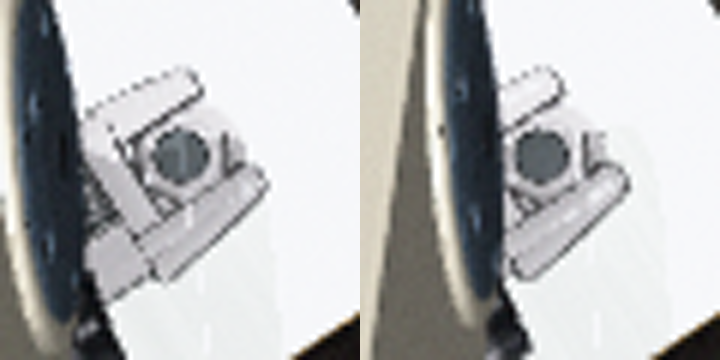

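The wrench has not slid (fixed-jaw tip at about (269,183) in both halves), so the worm is rolling. I'll continue the stroke.

Request:
step_arm(motion=[{"claw": 0, "delta_pos": [-0.8, 0, 0], "turn": 0}, {"claw": 0, "delta_pos": [-0.8, 0, 0], "turn": 0}, {"claw": 0, "delta_pos": [-0.8, 0, 0], "turn": 0}])

```text
clock: 9.22
eef_pos: [499.8, 36.0, 81.9]
tcp_rot: [-3.142, -0.001, 2.146]
contact_force: [-2.4, 3.2, 7.1]
opening: 0.003
grasp_force: 3.8
```

Request:
step_arm(motion=[{"claw": 0, "delta_pos": [-0.8, 0, 0], "turn": 0}, {"claw": 0, "delta_pos": [-0.8, 0, 0], "turn": 0}, {"claw": 0, "delta_pos": [-0.8, 0, 0], "turn": 0}])

```text
clock: 9.47
eef_pos: [501.2, 34.0, 81.9]
tcp_rot: [3.142, -0.001, 2.146]
contact_force: [-2.6, 4.6, 7.4]
opening: 0.001
grasp_force: 3.8
```

Request:
step_arm(motion=[{"claw": 0, "delta_pos": [-0.8, 0, 0], "turn": 0}, {"claw": 0, "delta_pos": [-0.8, 0, 0], "turn": 0}, {"claw": 0, "delta_pos": [-0.8, 0, 0], "turn": 0}])

```text
clock: 9.72
eef_pos: [502.5, 32.0, 81.9]
tcp_rot: [3.142, -0.001, 2.146]
contact_force: [-3.2, 4.4, 7.2]
opening: 0.001
grasp_force: 3.8
```

Request:
step_arm(motion=[{"claw": 0, "delta_pos": [-0.8, 0, 0], "turn": 0}, {"claw": 0, "delta_pos": [-0.8, 0, 0], "turn": 0}, {"claw": 0, "delta_pos": [-0.8, 0, 0], "turn": 0}])

```text
clock: 9.97
eef_pos: [503.8, 29.9, 81.9]
tcp_rot: [3.142, -0.001, 2.146]
contact_force: [-3.0, 3.8, 6.9]
opening: 0.001
grasp_force: 3.0
```

```bash
cat > m.py <<'E'
from h import *
s=sense();u=np.array([-.541,.841,0])
F=s["contact_force"];print("drag",round(F@u,2),"Fz",F[2].round(2),"tau",s["wrist_torque"].round(3),"eff",s["joint_efforts"].round(3))
E
python3 m.py; python3 -c "
from h import *
for _ in range(12):
    grab_frame('top');s=sense();F=s['contact_force'];print(round(F@np.array([-.541,.841,0]),2),F[2].round(2),s['wrist_torque'].round(3),s['joint_efforts'].round(3)[[0,5]],s['eef_pos'].round(2))"
```

```text
drag 4.83 Fz 6.88 tau [0.671 0.436 0.026] eff [-1.6700e+00 -4.9187e+01 -2.3080e+01 -8.4800e-01 -8.1000e-01  2.9000e-02]
4.06 6.51 [ 0.59   0.465 -0.006] [-1.454  0.017] [503.91  29.79  81.93]
4.8 6.35 [0.627 0.395 0.005] [-1.62  -0.019] [503.92  29.8   81.91]
3.31 7.03 [0.524 0.43  0.047] [-1.563 -0.006] [503.88  29.79  81.9 ]
3.32 6.14 [0.522 0.403 0.019] [-1.535  0.   ] [503.92  29.82  81.92]
3.97 6.81 [0.551 0.382 0.015] [-1.52   0.002] [503.88  29.78  81.91]
3.48 6.41 [ 0.481  0.422 -0.021] [-1.509  0.002] [503.87  29.81  81.9 ]
3.35 6.78 [0.554 0.393 0.044] [-1.505  0.002] [503.86  29.81  81.9 ]
2.78 6.51 [ 0.501  0.4   -0.04 ] [-1.501  0.002] [503.89  29.79  81.92]
3.54 6.15 [0.499 0.414 0.019] [-1.505  0.002] [503.88  29.81  81.91]
3.83 6.26 [0.571 0.377 0.064] [-1.498  0.002] [503.89  29.79  81.9 ]
3.85 5.33 [0.544 0.348 0.   ] [-1.499  0.002] [503.87  29.82  81.91]
4.38 5.79 [0.543 0.419 0.014] [-1.501  0.002] [503.88  29.8   81.91]
```

The joint‑1 effort is a low-noise gauge (drag ≈ −eff/0.44): about 3.8 N, so free rolling. I'll lift, return and make the second stroke.

Request:
step_arm(motion=[{"claw": 0, "delta_pos": [0, 0, -3], "turn": 0}, {"claw": 0, "delta_pos": [7, 0, 0], "turn": 0}, {"claw": 0, "delta_pos": [7, 0, 0], "turn": 0}, {"claw": 0, "delta_pos": [0, 0, 2], "turn": 0}, {"claw": 0, "delta_pos": [0, 0, 0.6], "turn": 0}, {"claw": 0, "delta_pos": [0, 0, 0.3], "turn": 0}, {"claw": 0, "delta_pos": [0, 0, 0], "turn": 0}])

```text
clock: 11.15
eef_pos: [495.8, 41.6, 81.9]
tcp_rot: [-3.141, -0.001, 2.147]
contact_force: [-3.9, 2.9, 7.9]
opening: 0.005
grasp_force: 4.2
```

```bash
python3 m.py
```

```text
drag 4.55 Fz 7.93 tau [0.564 0.644 0.012] eff [-1.8060e+00 -4.7488e+01 -2.3183e+01 -8.4800e-01 -1.2220e+00 -7.0000e-03]
```

Request:
step_arm(motion=[{"claw": 0, "delta_pos": [-0.6, 0, 0], "turn": 0}, {"claw": 0, "delta_pos": [-0.8, 0, 0], "turn": 0}, {"claw": 0, "delta_pos": [-0.8, 0, 0], "turn": 0}])

```text
clock: 11.4
eef_pos: [497.1, 39.8, 81.9]
tcp_rot: [-3.141, -0.001, 2.147]
contact_force: [-4.4, 3.8, 7.7]
opening: -0.002
grasp_force: 4.0
```

```bash
python3 m.py
```

```text
drag 5.54 Fz 7.65 tau [0.636 0.643 0.005] eff [-1.7810e+00 -4.7987e+01 -2.3311e+01 -8.8500e-01 -1.1820e+00  2.5000e-02]
```

Request:
step_arm(motion=[{"claw": 0, "delta_pos": [-0.8, 0, 0], "turn": 0}, {"claw": 0, "delta_pos": [-0.8, 0, 0], "turn": 0}])

```text
clock: 11.57
eef_pos: [498.0, 38.4, 81.9]
tcp_rot: [-3.141, -0.001, 2.147]
contact_force: [-4.1, 3.7, 8.1]
opening: -0.003
grasp_force: 4.0
```

```bash
python3 m.py
```

```text
drag 5.27 Fz 8.09 tau [ 0.642  0.664 -0.003] eff [-1.8140e+00 -4.8071e+01 -2.3333e+01 -8.9400e-01 -1.1830e+00  2.6000e-02]
```

```bash
cat >> m.py <<'E'
T=s["wrist_torque"];print("Dtau %.2f lat %.2f"%((T[1]*.541+T[0]*.841)/.176,(-T[1]*.841+T[0]*.541)/.176))
E
```

Request:
step_arm(motion=[{"claw": 0, "delta_pos": [-0.8, 0, 0], "turn": 0}, {"claw": 0, "delta_pos": [-0.8, 0, 0], "turn": 0}])

```text
clock: 11.73
eef_pos: [498.8, 37.0, 81.9]
tcp_rot: [-3.141, -0.001, 2.147]
contact_force: [-3.5, 3.7, 8.2]
opening: -0.001
grasp_force: 4.0
```

```bash
python3 m.py
```

```text
drag 4.95 Fz 8.2 tau [0.646 0.686 0.004] eff [-1.8220e+00 -4.8160e+01 -2.3356e+01 -9.0100e-01 -1.1870e+00  2.7000e-02]
Dtau 5.19 lat -1.29
```

Request:
step_arm(motion=[{"claw": 0, "delta_pos": [-0.8, 0, 0], "turn": 0}, {"claw": 0, "delta_pos": [-0.8, 0, 0], "turn": 0}])

```text
clock: 11.9
eef_pos: [499.7, 35.7, 81.9]
tcp_rot: [-3.141, -0.001, 2.147]
contact_force: [-3.6, 3.8, 7.1]
opening: 0.005
grasp_force: 4.0
```

```bash
python3 m.py
```

```text
drag 5.08 Fz 7.12 tau [ 0.638  0.64  -0.037] eff [-1.8300e+00 -4.8252e+01 -2.3379e+01 -9.0800e-01 -1.1910e+00  2.9000e-02]
Dtau 5.02 lat -1.10
```

Request:
step_arm(motion=[{"claw": 0, "delta_pos": [-0.7, 0, 0], "turn": 0}, {"claw": 0, "delta_pos": [-0.7, 0, 0], "turn": 0}])

```text
clock: 12.07
eef_pos: [500.5, 34.5, 81.9]
tcp_rot: [-3.141, -0.001, 2.147]
contact_force: [-3.8, 4.1, 8.0]
opening: -0.002
grasp_force: 4.0
```

```bash
python3 m.py
```

```text
drag 5.46 Fz 8.02 tau [0.657 0.69  0.048] eff [-1.8510e+00 -4.8323e+01 -2.3403e+01 -9.1200e-01 -1.1920e+00  2.6000e-02]
Dtau 5.26 lat -1.28
```

Request:
step_arm(motion=[{"claw": 0, "delta_pos": [-0.7, 0, 0], "turn": 0}, {"claw": 0, "delta_pos": [-0.7, 0, 0], "turn": 0}])

```text
clock: 12.23
eef_pos: [501.3, 33.4, 81.9]
tcp_rot: [-3.141, -0.001, 2.147]
contact_force: [-3.6, 4.1, 7.6]
opening: -0.001
grasp_force: 4.0
```

```bash
python3 m.py
```

```text
drag 5.4 Fz 7.56 tau [ 0.683  0.629 -0.037] eff [-1.8510e+00 -4.8406e+01 -2.3423e+01 -9.1700e-01 -1.1970e+00  2.8000e-02]
Dtau 5.20 lat -0.90
```

Request:
step_arm(motion=[{"claw": 0, "delta_pos": [-0.7, 0, 0], "turn": 0}, {"claw": 0, "delta_pos": [-0.7, 0, 0], "turn": 0}])

```text
clock: 12.4
eef_pos: [502.0, 32.2, 81.9]
tcp_rot: [-3.141, -0.001, 2.147]
contact_force: [-3.1, 2.9, 8.6]
opening: 0.003
grasp_force: 4.0
```

```bash
python3 m.py
```

```text
drag 4.12 Fz 8.56 tau [0.665 0.656 0.005] eff [-1.8550e+00 -4.8488e+01 -2.3444e+01 -9.2300e-01 -1.2010e+00  3.0000e-02]
Dtau 5.19 lat -1.09
```

Request:
step_arm(motion=[{"claw": 0, "delta_pos": [-0.8, 0, 0], "turn": 0}, {"claw": 0, "delta_pos": [-0.8, 0, 0], "turn": 0}])

```text
clock: 12.57
eef_pos: [502.9, 30.9, 81.9]
tcp_rot: [-3.141, -0.001, 2.147]
contact_force: [-3.8, 4.2, 8.2]
opening: -0.0
grasp_force: 3.9
```

```bash
python3 m.py
```

```text
drag 5.56 Fz 8.17 tau [ 0.747  0.677 -0.028] eff [-2.0500e+00 -4.8635e+01 -2.3468e+01 -1.0290e+00 -1.1980e+00  3.4000e-02]
Dtau 5.65 lat -0.94
```

Request:
step_arm(motion=[{"claw": 0, "delta_pos": [-0.7, 0, 0], "turn": 0}, {"claw": 0, "delta_pos": [-0.7, 0, 0], "turn": 0}])

```text
clock: 12.73
eef_pos: [503.6, 29.8, 81.9]
tcp_rot: [-3.141, -0.001, 2.147]
contact_force: [-4.3, 4.6, 7.4]
opening: -0.001
grasp_force: 3.4
```

```bash
python3 m.py
```

```text
drag 6.2 Fz 7.36 tau [ 0.855  0.663 -0.02 ] eff [-2.4000e+00 -4.9084e+01 -2.3655e+01 -1.1780e+00 -1.1590e+00  2.6000e-02]
Dtau 6.12 lat -0.54
```

Clear climb (effort −1.85 → −2.05 → −2.40 over about 3 mm), so the jaw bears on the nut. I stop here, lift straight off and go over to the handle side.

Request:
step_arm(motion=[{"claw": 0, "delta_pos": [0, 0, -5], "turn": 0}, {"claw": 0, "delta_pos": [0, 0, -20], "turn": 0}, {"claw": 0, "delta_pos": [0, 0, -20], "turn": 0}, {"claw": 0, "delta_pos": [0, 0, 0], "turn": 0.12}, {"claw": 0, "delta_pos": [0, 0, 0], "turn": 0.12}, {"claw": 0, "delta_pos": [0, 0, 0], "turn": 0.02}, {"claw": 0, "delta_pos": [30, -7, 0], "turn": 0}, {"claw": 0, "delta_pos": [30, -7, 0], "turn": 0}])

```text
clock: 13.4
eef_pos: [472.4, 81.7, 126.7]
tcp_rot: [3.141, 0.0, 1.887]
contact_force: [-0.1, 0.4, -0.0]
opening: -0.0
grasp_force: 0.0
```

Request:
step_arm(motion=[{"claw": 0, "delta_pos": [30, -6, 0], "turn": 0}, {"claw": 0, "delta_pos": [29, -6, 0], "turn": 0}, {"claw": 0, "delta_pos": [0, 0, 10], "turn": 0}, {"claw": 0, "delta_pos": [0, 0, 0], "turn": 0}, {"claw": 0, "delta_pos": [0, 0, 0], "turn": 0}])

```text
clock: 13.82
eef_pos: [442.3, 134.1, 116.4]
tcp_rot: [-3.141, 0.0, 1.89]
contact_force: [0.3, 0.0, 0.7]
opening: 0.001
grasp_force: 0.0
```

```bash
python3 - <<'E'
from h import *
s=sense();print(s["eef_pos"].round(1),s["tcp_rot"].round(3),s["contact_force"].round(2),s["joint_efforts"].round(3))
f=grab_frame("top");g=grab_frame("scene")
cv2.imwrite("pics/top3.png",f["img"][...,::-1]);cv2.imwrite("pics/scene3.png",g["img"][...,::-1])
a=cv2.resize(f["img"][210:280,170:290,::-1],None,fx=4,fy=4,interpolation=cv2.INTER_CUBIC)
b=cv2.resize(g["img"][205:300,280:360,::-1],(320,380),interpolation=cv2.INTER_CUBIC)
a=cv2.copyMakeBorder(a,0,100,0,0,cv2.BORDER_CONSTANT);cv2.imwrite("pics/c7.png",np.hstack([a,b]))
E
```

```text
[442.3 134.1 116.4] [-3.141  0.     1.89 ] [0.27 0.03 0.74] [ 1.0540e+00 -4.4953e+01 -2.4097e+01  5.6000e-02 -6.1000e-02  8.0000e-03]
```

View pics/c7.png

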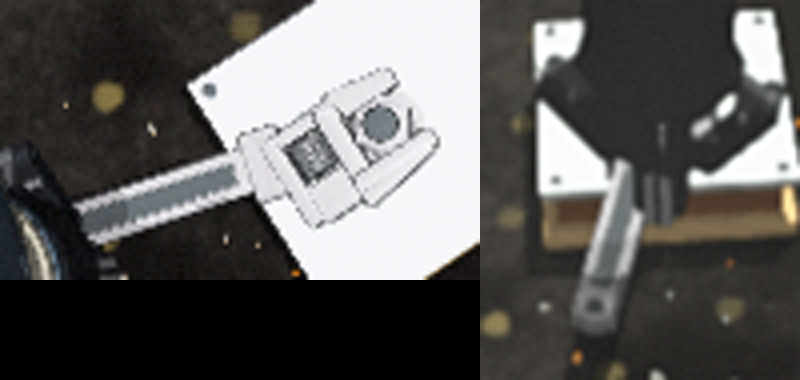

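The jaws now lie close on the nut, whose centre is at about (380,124) in the left crop. The fingers are beside the handle, on its robot side. I'll lower and check the jaw travel numerically.

Request:
step_arm(motion=[{"claw": 0, "delta_pos": [0, 0, 16], "turn": 0}, {"claw": 0, "delta_pos": [0, 0, 16], "turn": 0}, {"claw": 0, "delta_pos": [0, 0, 16], "turn": 0}, {"claw": 0, "delta_pos": [0, 0, 0], "turn": 0}, {"claw": 0, "delta_pos": [0, 0, 0], "turn": 0}])

```text
clock: 14.33
eef_pos: [442.4, 133.5, 68.5]
tcp_rot: [-3.14, 0.0, 1.886]
contact_force: [-0.3, 0.2, -0.3]
opening: -0.0
grasp_force: 0.0
```

```bash
python3 - <<'E'
from h import *
a=cv2.imread("pics/top0.png",0).astype(np.float32);b=cv2.imread("pics/top3.png",0).astype(np.float32)
s=sense();print(s["eef_pos"].round(2),s["contact_force"].round(2),s["joint_efforts"].round(3)[0])
for n,x,y,w,h in[("movable",250,225,20,13),("fixed",262,242,20,20),("stud",259,235,12,12),("corner",285,200,30,40)]:
    W=np.float32([[1,0,x],[0,1,y]])
    c,W=cv2.findTransformECC(np.ascontiguousarray(a[y:y+h,x:x+w]),b,W,cv2.MOTION_TRANSLATION,(3,200,1e-6),None,1)
    print(n,W[:,2]-[x,y],round(c,3))
E
```

```text
[442.43 133.48  68.54] [-0.3   0.18 -0.33] 0.008
movable [0.72676086 0.52380371] 0.741
fixed [ 0.16021729 -0.09811401] 0.96
stud [0.12942505 0.06315613] 0.921
corner [0.01742554 0.07084656] 1.0
```

Request:
step_arm(motion=[{"claw": 0, "delta_pos": [0, 2.5, 0], "turn": 0}, {"claw": 0, "delta_pos": [0, 1.5, 0], "turn": 0}, {"claw": 0, "delta_pos": [0, 1, 0], "turn": 0}, {"claw": 0, "delta_pos": [0, 1, 0], "turn": 0}, {"claw": 0, "delta_pos": [0, 0, 0], "turn": 0}])

```text
clock: 14.75
eef_pos: [448.3, 136.1, 69.2]
tcp_rot: [3.142, 0.0, 1.887]
contact_force: [-1.3, -2.4, 1.5]
opening: -0.001
grasp_force: 1.0
```

Request:
step_arm(motion=[{"claw": 0, "delta_pos": [0, 1, 0], "turn": 0}, {"claw": 0, "delta_pos": [0, 1, 0], "turn": 0}, {"claw": 0, "delta_pos": [0, 0, 0], "turn": 0}])

```text
clock: 15.0
eef_pos: [449.2, 136.4, 68.7]
tcp_rot: [-3.14, 0.0, 1.887]
contact_force: [-4.2, -3.5, 4.6]
opening: 0.005
grasp_force: 2.9
```

Request:
step_arm(motion=[{"claw": 0, "delta_pos": [0, 1, 0], "turn": 0}, {"claw": 0, "delta_pos": [0, 0, 0], "turn": 0}])

```text
clock: 15.17
eef_pos: [449.6, 136.6, 68.6]
tcp_rot: [-3.139, 0.0, 1.887]
contact_force: [-5.4, -3.4, 5.8]
opening: -0.002
grasp_force: 3.6
```

Request:
step_arm(motion=[{"claw": 0, "delta_pos": [0, 1, 0], "turn": 0}, {"claw": 0, "delta_pos": [0, 0, 0], "turn": 0}])

```text
clock: 15.33
eef_pos: [450.4, 136.9, 68.5]
tcp_rot: [-3.138, 0.0, 1.887]
contact_force: [-6.4, -2.9, 5.0]
opening: 0.003
grasp_force: 3.9
```

Contact was made, but with some downward drag (Fz 5 N). I'll ease upward slightly, then begin the arc.

Request:
step_arm(motion=[{"claw": 0, "delta_pos": [0, 0, -0.4], "turn": 0}, {"claw": 0, "delta_pos": [0.1, 0.7, 0], "turn": 0.005}, {"claw": 0, "delta_pos": [0, 0, 0], "turn": 0}])

```text
clock: 15.58
eef_pos: [451.0, 137.2, 68.9]
tcp_rot: [-3.138, 0.0, 1.882]
contact_force: [-5.9, -4.2, 3.3]
opening: 0.002
grasp_force: 3.4
```

Request:
step_arm(motion=[{"claw": 0, "delta_pos": [0.1, 0.7, 0], "turn": 0.005}, {"claw": 0, "delta_pos": [0.1, 0.7, 0], "turn": 0.005}, {"claw": 0, "delta_pos": [0, 0, 0], "turn": 0}])

```text
clock: 15.83
eef_pos: [452.3, 137.8, 68.8]
tcp_rot: [-3.138, 0.0, 1.872]
contact_force: [-5.2, -3.5, 4.0]
opening: -0.001
grasp_force: 3.4
```

```bash
python3 -c "
from h import *
s=sense();print({k:np.round(s[k],3) for k in('eef_pos','contact_force','wrist_torque','joint_efforts')})
g=grab_frame('scene');f=grab_frame('top');cv2.imwrite('pics/scene4.png',g['img'][...,::-1]);cv2.imwrite('pics/top4.png',f['img'][...,::-1])
a=cv2.imread('pics/top3.png',0).astype(np.float32);b=cv2.imread('pics/top4.png',0).astype(np.float32)
for n,x,y,w,h in[('fixed',262,242,20,20),('stud',259,235,12,12),('movable',250,225,20,13),('neck',225,240,20,20)]:
    W=np.float32([[1,0,x],[0,1,y]])
    c,W=cv2.findTransformECC(np.ascontiguousarray(a[y:y+h,x:x+w]),b,W,cv2.MOTION_TRANSLATION,(3,200,1e-6),None,1)
    print(n,W[:,2]-[x,y],round(c,3))
"
```

```text
{'eef_pos': array([452.27 , 137.789,  68.835]), 'contact_force': array([-5.205, -3.538,  4.047]), 'wrist_torque': array([-0.588,  0.842,  0.034]), 'joint_efforts': array([  0.866, -48.568, -24.838,   0.357,  -1.905,   0.063])}
fixed [-0.12579346 -0.00260925] 0.948
stud [0.04446411 0.07623291] 0.985
movable [ 0.15116882 -0.0486145 ] 0.901
neck [-0.30659485 -0.89053345] 0.919
```

The neck moved 0.9 px towards +x, so the wrench is turning (about 0.03 rad) at about 6 N. I continue along the arc.

Request:
step_arm(motion=[{"claw": 0, "delta_pos": [0.3, 2, 0], "turn": 0.015}, {"claw": 0, "delta_pos": [0.4, 2.5, 0], "turn": 0.018}, {"claw": 0, "delta_pos": [0.4, 3, 0], "turn": 0.02}, {"claw": 0, "delta_pos": [0.4, 3, 0], "turn": 0.02}, {"claw": 0, "delta_pos": [0.4, 3, 0], "turn": 0.02}, {"claw": 0, "delta_pos": [0.4, 3, 0], "turn": 0.02}, {"claw": 0, "delta_pos": [0.4, 3, 0], "turn": 0.02}, {"claw": 0, "delta_pos": [0.4, 3, 0], "turn": 0.02}])

```text
clock: 16.6
eef_pos: [473.0, 145.9, 68.7]
tcp_rot: [-3.137, 0.001, 1.718]
contact_force: [-7.5, -3.9, 4.5]
opening: -0.0
grasp_force: 4.3
```

Request:
step_arm(motion=[{"claw": 0, "delta_pos": [0.4, 3, 0], "turn": 0.02}, {"claw": 0, "delta_pos": [0.4, 3, 0], "turn": 0.02}, {"claw": 0, "delta_pos": [0.4, 3, 0], "turn": 0.02}, {"claw": 0, "delta_pos": [0.4, 3, 0], "turn": 0.02}])

```text
clock: 16.93
eef_pos: [484.6, 148.9, 68.7]
tcp_rot: [-3.137, 0.001, 1.638]
contact_force: [-7.6, -2.5, 4.6]
opening: 0.0
grasp_force: 4.3
```

Request:
step_arm(motion=[{"claw": 0, "delta_pos": [0.4, 2.5, -0.2], "turn": 0.018}, {"claw": 0, "delta_pos": [0.4, 2.5, -0.1], "turn": 0.018}, {"claw": 0, "delta_pos": [0.4, 2.5, 0], "turn": 0.018}, {"claw": 0, "delta_pos": [0.4, 2.5, 0], "turn": 0.018}, {"claw": 0, "delta_pos": [0.4, 2.5, 0], "turn": 0.018}, {"claw": 0, "delta_pos": [0.4, 2.5, 0], "turn": 0.018}, {"claw": 0, "delta_pos": [0.4, 2.5, 0], "turn": 0.018}, {"claw": 0, "delta_pos": [0.4, 2.5, 0], "turn": 0.018}])

```text
clock: 17.6
eef_pos: [504.5, 152.1, 68.8]
tcp_rot: [-3.137, 0.002, 1.494]
contact_force: [-6.8, -3.5, 4.1]
opening: 0.0
grasp_force: 3.8
```

Request:
step_arm(motion=[{"claw": 0, "delta_pos": [0.4, 2.5, 0], "turn": 0.016}, {"claw": 0, "delta_pos": [0.4, 2.5, 0], "turn": 0.016}, {"claw": 0, "delta_pos": [0.4, 2.5, 0], "turn": 0.016}, {"claw": 0, "delta_pos": [0.4, 2.5, 0], "turn": 0.016}, {"claw": 0, "delta_pos": [0.4, 2.5, 0], "turn": 0.016}, {"claw": 0, "delta_pos": [0.4, 2.5, 0], "turn": 0.016}, {"claw": 0, "delta_pos": [0.4, 2.5, 0], "turn": 0.016}, {"claw": 0, "delta_pos": [0.4, 2.5, 0], "turn": 0.016}])

```text
clock: 18.27
eef_pos: [524.4, 152.4, 68.8]
tcp_rot: [-3.137, 0.003, 1.366]
contact_force: [-8.2, -4.5, 3.5]
opening: -0.003
grasp_force: 4.0
```

The radial force has grown, so I'll relax the outward drag, continue, and check the angle from the images.

Request:
step_arm(motion=[{"claw": 0, "delta_pos": [-0.2, 2.0, 0], "turn": 0.016}, {"claw": 0, "delta_pos": [0, 2.4, 0], "turn": 0.016}, {"claw": 0, "delta_pos": [0.1, 2.4, 0], "turn": 0.016}, {"claw": 0, "delta_pos": [0.2, 2.4, 0], "turn": 0.016}, {"claw": 0, "delta_pos": [0.2, 2.4, 0], "turn": 0.016}, {"claw": 0, "delta_pos": [0.2, 2.4, 0], "turn": 0.016}, {"claw": 0, "delta_pos": [0.2, 2.4, 0], "turn": 0.016}])

```text
clock: 18.85
eef_pos: [541.5, 150.1, 69.1]
tcp_rot: [-3.138, 0.001, 1.254]
contact_force: [-7.1, 1.1, 2.7]
opening: -0.002
grasp_force: 3.5
```

```bash
python3 - <<'E'
from h import *
s=sense();p=s["eef_pos"]-[516.5,1.5,0];print(s["eef_pos"].round(1),s["contact_force"].round(2),117.15-np.degrees(np.arctan2(p[1],p[0])),np.hypot(p[0],p[1]))
g=grab_frame('scene');f=grab_frame('top');cv2.imwrite('pics/scene5.png',g['img'][...,::-1]);cv2.imwrite('pics/top5.png',f['img'][...,::-1])
a=cv2.resize(f["img"][185:275,180:300,::-1],None,fx=4,fy=4,interpolation=cv2.INTER_CUBIC)
b=cv2.resize(g["img"][200:290,285:365,::-1],None,fx=4,fy=4,interpolation=cv2.INTER_CUBIC)
cv2.imwrite("pics/c8.png",np.hstack([a,b]))
E
```

```text
[541.5 150.1  69.1] [-7.06  1.14  2.68] 36.68245105714132 150.6867221948585
```

View pics/c8.png

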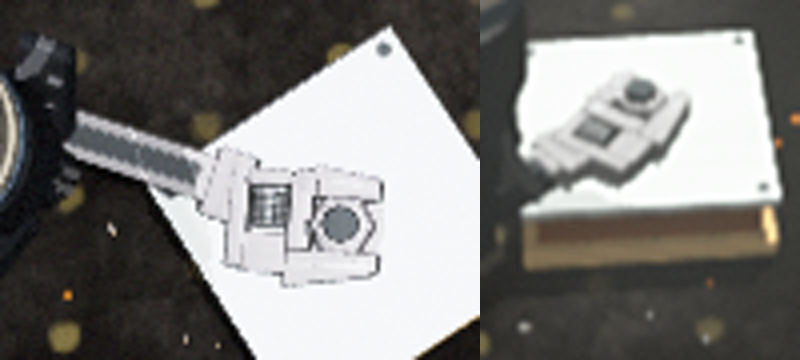

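The wrench sits snugly on the nut (nut at about (341,223) in the left half) with its jaws nearly along the image rows. I'll measure the turn by registering the head against the first picture.

```bash
cat > rot.py <<'E'
import cv2,numpy as np,sys
a=cv2.imread("pics/top3.png",0).astype(np.float32);b=cv2.imread(sys.argv[1],0).astype(np.float32);g=float(sys.argv[2])
c0=np.array([264.7,240.7]);best=None
for d in(-6,-3,0,3,6):
    t=np.radians(g+d);R=np.array([[np.cos(t),-np.sin(t)],[np.sin(t),np.cos(t)]])
    W=np.float32(np.c_[R,c0-R@c0])
    m=np.zeros(a.shape,np.uint8);cv2.fillPoly(m,[np.int32([(229,245),(252,225),(268,225),(282,243),(256,264),(246,270)])],255)
    try:c,W=cv2.findTransformECC(a,b,W,cv2.MOTION_EUCLIDEAN,(3,300,1e-7),m,1)
    except cv2.error as e:continue
    if best is None or c>best[0]:best=(c,np.degrees(np.arctan2(W[1,0],W[0,0])),W@np.r_[c0,1]-c0)
print(best)
E
python3 rot.py pics/top5.png 36;python3 rot.py pics/top4.png 2
```

```text
(0.8659059805777017, np.float32(38.186096), array([ 0.15131247, -0.2004164 ]))
(0.943213785519396, np.float32(1.7298837), array([0.025986 , 0.0097552]))
```

Request:
step_arm(motion=[{"claw": 0, "delta_pos": [0.3, 2.4, 0], "turn": 0.016}, {"claw": 0, "delta_pos": [0.3, 2.4, 0], "turn": 0.016}, {"claw": 0, "delta_pos": [0.3, 2.4, 0], "turn": 0.016}, {"claw": 0, "delta_pos": [0.3, 2.4, 0], "turn": 0.016}, {"claw": 0, "delta_pos": [0.3, 2.4, 0], "turn": 0.016}, {"claw": 0, "delta_pos": [0.3, 2.4, 0], "turn": 0.016}, {"claw": 0, "delta_pos": [0.3, 2.4, 0], "turn": 0.016}, {"claw": 0, "delta_pos": [0.2, 1.8, 0], "turn": 0.012}])

```text
clock: 19.62
eef_pos: [560.2, 145.6, 69.2]
tcp_rot: [-3.14, 0.001, 1.13]
contact_force: [-5.8, 2.3, 1.8]
opening: -0.004
grasp_force: 3.2
```

```bash
python3 - <<'E'
from h import *
s=sense();p=s["eef_pos"]-[516.5,1.5,0];print(s["eef_pos"].round(1),s["contact_force"].round(2),117.15-np.degrees(np.arctan2(p[1],p[0])),np.hypot(p[0],p[1]))
cv2.imwrite('pics/top6.png',grab_frame('top')['img'][...,::-1])
E
python3 rot.py pics/top6.png 44
```

```text
[560.2 145.6  69.2] [-5.82  2.27  1.75] 44.02066444827581 150.62889508972194
(0.8525939807994156, np.float32(44.52284), array([ 0.2382493 , -0.33387036]))
```

The turn reads 44.0–44.5°. A last small nudge, then I back off and lift clear.

Request:
step_arm(motion=[{"claw": 0, "delta_pos": [0.1, 1.3, 0], "turn": 0.01}, {"claw": 0, "delta_pos": [0, 0, 0], "turn": 0}, {"claw": 0, "delta_pos": [0, -3, 0], "turn": 0}, {"claw": 0, "delta_pos": [0, -10, 0], "turn": 0}, {"claw": 0, "delta_pos": [0, -10, 0], "turn": 0}, {"claw": 0, "delta_pos": [0, 0, -25], "turn": 0}, {"claw": 0, "delta_pos": [0, 0, -35], "turn": 0}, {"claw": 0, "delta_pos": [0, 0, -35], "turn": 0}])

```text
clock: 20.33
eef_pos: [540.0, 155.2, 164.8]
tcp_rot: [-3.14, 0.001, 1.122]
contact_force: [1.4, -0.4, 0.1]
opening: 0.001
grasp_force: 0.0
```

Request:
step_arm(motion=[{"claw": 0, "delta_pos": [0, -35, -10], "turn": 0}, {"claw": 0, "delta_pos": [0, -35, 0], "turn": 0}, {"claw": 0, "delta_pos": [10, -35, 0], "turn": 0}, {"claw": 0, "delta_pos": [0, 0, 0], "turn": 0}, {"claw": 0, "delta_pos": [0, 0, 0], "turn": 0}])

```text
clock: 20.75
eef_pos: [449.8, 210.7, 174.8]
tcp_rot: [3.141, -0.001, 1.124]
contact_force: [0.5, -0.6, -0.3]
opening: -0.001
grasp_force: 0.0
```

```bash
python3 - <<'E'
from h import *
s=sense();print(s["eef_pos"].round(1),s["contact_force"].round(2))
f=grab_frame('top');cv2.imwrite('pics/top7.png',f['img'][...,::-1])
E
python3 rot.py pics/top7.png 45
```

```text
[449.8 210.7 174.8] [ 0.55 -0.56 -0.3 ]
(0.855547268267627, np.float32(44.94656), array([ 0.21291875, -0.32782257]))
```

```bash
python3 -c "
from rig import *
print(sign_off())"
```

```text
the job is handed in; nothing more can be done
None
```

I rolled the worm until its drag climbed (the jaws bear on the nut), then tightened the nut about 45° by the camera images and left the wrench sitting on it. The drag read about 6 N when I stopped, right at the 6 N forcing limit, though it already read about 0.5 N high during free rolling. I handed the job in at about 21 s, with the robot clear of everything.

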